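# Snap the bottle into its clip

### The job

Two lying amber bottles belong in the two spring clips on the worktop, but one of them only rests on top of its clip's jaws. Press that bottle straight down until the jaws snap over it and it lies fully home in its clip, held by itself, then take your hand away. Leave the bottle that is already home alone.

Things in the scene. Friction and masses are not known exactly. Their poses are not given: they have to be found in the camera images.
- bottle_proud: Bottle to press home: amber, black cap, 42 mm diameter, 99 mm long, lying level on the clip's jaws, 0.15 kg. Origin: centre of its base; its z runs along it to the cap; x and y turn as it rolls. Axis 57 mm above the worktop at the start (top 78 mm), 27 mm when home (top 48 mm). Press on top, 31 mm along z from the base, where the clip's middle is.
- clip_proud: Clip under it, fixed: white plate 74 (x) by 120 mm (y), 4 mm thick, two steel jaws with round lips 42 mm up at y = -17 and +17, and 61 mm high, 3 mm thick end plates at y = -36 and +73 mm. Origin: underside, midway between the jaws, z up; the bottle lies along y over x = 0, base at y = -31 mm, cap towards +y. A matching clip elsewhere holds a bottle already home.
- clip_proud_r (a joint): Angle of the clip's +x jaw (the other mirrors it): 0 closed, about 0.13 rad when the bottle's widest part passes. Pressing force on the bottle rises to a peak of about 10 to 15 N some 4 to 8 mm down, then falls; from about 20 to 24 mm down the jaws pull it in and hold it. Home is 30 mm down. Released too early, it stays up.
- bottle_seated: The matching bottle, same size and frame, loose but already home in the other clip (axis 27 mm above the worktop). Not to be touched.

How it is judged:
At the end, for the whole second after the job is handed in: The bottle that rested on its jaws lies home in its clip, unpressed and at rest: base centre within 5 mm of its 27 mm home height, 8 mm of the clip's centre line, 15 mm of its place along it, aligned within 0.12 rad; the other bottle was left alone (z of bottle_proud in the frame of clip_proud below 0.032 m and x of bottle_proud in the frame of clip_proud between -0.008 and 0.008 m and y of bottle_proud in the frame of clip_proud between -0.046 and -0.016 m and angle between the z axis of bottle_proud and the y axis of clip_proud, either way round below 0.12 rad and linear speed of bottle_proud below 0.01 m/s); the robot touches nothing.
It fails at once if the bottle already home was pressed or pushed (over 3 N) or moved more than 15 mm (distance of bottle_seated from where it was at the start of the episode above 0.015 m or contact force between any of the fingers, the arm and bottle_seated above 3 N).
It also fails if it takes over 29 s, if anything falls off the work surface, if the arm or the gripper's body presses on something with over 40 N, if the wrist force passes 120 N, or if a joint passes its speed limit or range.

### The arm

A 6-joint arm with a two-finger parallel gripper is mounted at the origin on the work surface; the furniture and walls round the work are solid. World frame = base frame: x ahead of the robot, y to its left, z up, the work surface at z = 0. Lengths are in m, angles in rad, forces in N, time in s.
With the tool pointing down it reaches from about 0.225 to 0.875 m from the base axis. Payload 3.4 kg.
Tool frame: the origin (TCP) lies on the centre line of the jaws, within the pads' length; the fingertips stand 17 mm ahead of it and the grasp point (between the pads) lies 2 mm behind it (nose_length is the distance from the TCP to the fingertips, in m); z points along the fingers, y is the line along which they close (so a half turn about z gives the same grasp; the last joint's range is limited). The gripper opens to 85 mm and grips with 20 to 120 N. Pads are 22 mm wide; open, the fingers measure 114 mm over their backs; the gripper's body (76 mm by 85 mm) begins 54 mm behind the grasp point. The pads swing forward as they close: fully open they stand 13 mm farther back than shut.
Start: joints at [1.159, 0.276, 1.505, -0, 1.361, -0.121], TCP at [0.165, 0.551, 0.248] pointing down, gripper open.
Joint ranges: [-2.89, 2.89], [-0.75, 2.08], [0.22, 2.7], [-1.18, 4.32], [0.11, 2.71], [-2.7, 2.7]. Speed limits (rad/s): [2.57, 2.57, 3.14, 3.14, 3.14, 3.14].

### API

Orientations are given as a unit quaternion [w, x, y, z].
In Python, from rig import get_state, get_image, sign_off, find_in, place_of, nose_length gives the robot as it stands.
- The arm moves only by the tool apply_moves, never from a script. Its argument "deltas" is one flat list of numbers, 5 for each row, row after row: the finger opening in mm, from 0 to 85.4, then the shift along the tool's x, y, z in mm, then the turn about the tool's z in degrees. A call has 1 to 12 rows; each row is the pose to reach, as a shift and turn from the pose commanded when the call began, along the tool's axes at that moment; what a row does not reach only later rows make up. A row lasts 1/12 s, in which the tool goes at most 41.7 mm and 7.16 degrees, less where a joint would pass 70% of its speed; a pose out of reach is approached as far as the arm can. A call with a gripper value outside its range is refused whole. The fingers move at their own pace and stop on an object; "squeeze" is the grip in N (left out, the last holds). Time passes only in rows, so rows that repeat a pose let the fingers close. It gives the time, the measured TCP pose, the force, the opening and the grip force at its end, in the units of the state.
- get_state(): the state, without advancing time (a new reading comes with each control period).
- get_image(name): name is "scene" or "top"; returns a dict with "frame" (384x512x3 uint8, red, green, blue), "K" (3x3 intrinsics, pixels), "position" and "orientation" of the camera in the world. Camera axes: x right, y down, z forward; pixel columns grow to the right and rows downward; lengths in m; the calibration is good to about 2 mm. A picture is of the moment at which its call begins. There is no depth.
- sign_off(): hands the job in; it is judged then, once.
Trained networks look in a picture, given as the dict that the camera call returned (one of the last four; its "shot" number tells which), for a name from the list of things; names that differ only in an ending like _2 or _b are one class to them, and where a whole thing is asked for, a point or a joint stands for the part that bears it (a point fixed in the world has none). Each returns a list of dicts, best first, with "score" (0 to 1); they miss things now and then, are a little off and sometimes report something else, mostly with a low value. They report only what shows in the picture. A call takes as long as a camera call.
- find_in(query, picture): "point" ([column, row] in pixels, amid what is visible of it).
- place_of(query, picture): "point" ([column, row] in pixels: a listed point, or the origin of a listed thing).
The state is a dict: "clock": time; "qpos": joint angles; "qd": joint speeds; "effort": joint torques, N m; "position": TCP position; "ee_rot": TCP orientation; "contact_force": force on the tool from outside, world axes, zero at the start; "moment": the same for the moment, N m; "width": finger opening in m; "gripper_force": force on a finger pad.
Only numpy, scipy, OpenCV 4.12 (cv2) and the standard library are available. Lean on these libraries where they do the work, as an engineer would, in place of code of your own. Each camera call takes 0.05 s, during which the arm holds its last target. There are 200 camera calls.

## Working session

There is one attempt and no reset: what is moved stays moved. The work goes in short steps, Python scripts to look and compute and a tool call to move; the robot and the scene stay as the last step left them, time stands still between calls to the robot, and variables do not carry over. Pictures are saved under pics/ and viewed, at most 10 in all, crops included, and the job is handed in when it is done.

Besides the shell and the picture viewer there is one more tool, called after "Request:" as name(argument=value, ...) on one line, values as JSON. apply_moves: Moves the arm, as the interface text tells. Its arguments: {"type":"object","properties":{"deltas":{"type":"array"},"squeeze":{"type":"number"}},"required":["deltas"]}

```bash
mkdir -p pics; cat > h.py <<'E'
import numpy as np, cv2
from scipy.spatial.transform import Rotation as R
from rig import *
def rot(q): return R.from_quat([q[1],q[2],q[3],q[0]]).as_matrix()
def ray(im,p,z):
    d=rot(im["orientation"])@np.linalg.inv(im["K"])@np.array([p[0],p[1],1.]); c=np.array(im["position"])
    return c+d*(z-c[2])/d[2]
def save(im,n): cv2.imwrite("pics/"+n,im["frame"][:,:,::-1])
E
python3 - <<'E'
from h import *
np.set_printoptions(precision=4,suppress=True)
s=get_state();print(s["clock"],s["position"],s["ee_rot"],s["width"],nose_length if not callable(nose_length) else nose_length())
print(rot(s["ee_rot"]))
a=[]
for n in("top","scene"):
    im=get_image(n);a.append(im["frame"]);print(n,im["position"])
    for q,z in(("bottle_proud",.057),("bottle_seated",.027),("clip_proud",0)):
        for f in(place_of,find_in):
            for r in f(q,im)[:3]: print(q,f.__name__,r["point"],round(r["score"],2),ray(im,r["point"],z))
    save(im,n+"0.png")
E
```

```text
0.0 [0.1647 0.5504 0.2474] [-0.0002  0.1449  0.9895 -0.0009] 0.08538039471503665 0.017
[[-0.958   0.2867 -0.0007]
 [ 0.2867  0.958  -0.0016]
 [ 0.0002 -0.0018 -1.    ]]
top [0.4626 0.0606 0.8971]
bottle_proud call [180.5, 185.6] 0.58 [0.5099 0.2534 0.057 ]
bottle_proud call [159.7, 181.8] 0.57 [0.5192 0.3007 0.057 ]
bottle_seated call [333.7, 191.2] 0.56 [ 0.4935 -0.0942  0.027 ]
bottle_seated call [313.3, 194.0] 0.82 [ 0.4877 -0.0475  0.027 ]
clip_proud call [171.5, 182.0] 0.61 [0.5221 0.2883 0.    ]
clip_proud call [167.4, 194.5] 0.85 [0.4922 0.2984 0.    ]
clip_proud call [177.3, 172.4] 0.44 [0.5451 0.2741 0.    ]
scene [ 0.1654 -0.6759  0.4698]
bottle_proud call [236.3, 167.3] 0.76 [0.5205 0.2649 0.057 ]
bottle_proud call [233.7, 163.2] 0.53 [0.525  0.2994 0.057 ]
bottle_seated call [286.3, 236.6] 0.86 [ 0.5037 -0.0903  0.027 ]
bottle_seated call [272.1, 222.6] 0.64 [ 0.5009 -0.0237  0.027 ]
clip_proud call [235.5, 177.1] 0.89 [0.5371 0.3177 0.    ]
```

View pics/top0.png

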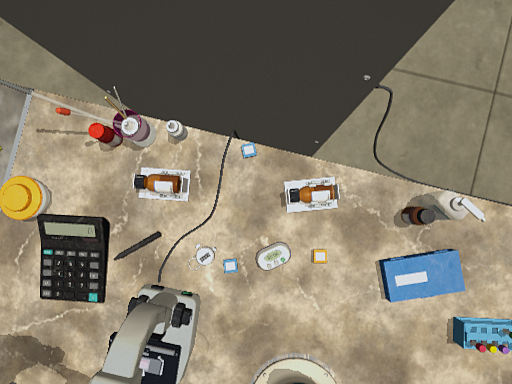

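View pics/scene0.png

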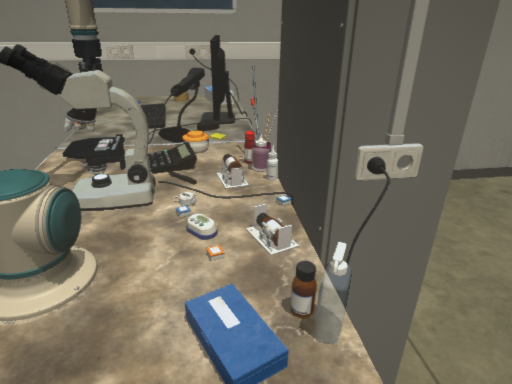

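```bash
python3 - <<'E'
import cv2,numpy as np
t=cv2.imread("pics/top0.png");s=cv2.imread("pics/scene0.png")
c=lambda i,x,y:cv2.resize(i[y:y+50,x:x+66],(400,300),interpolation=cv2.INTER_CUBIC)
cv2.imwrite("pics/crop.png",np.vstack([np.hstack([c(t,130,160),c(t,280,170)]),np.hstack([c(s,203,145),c(s,240,202)])]))
E
```

```text
(no output)
```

View pics/crop.png

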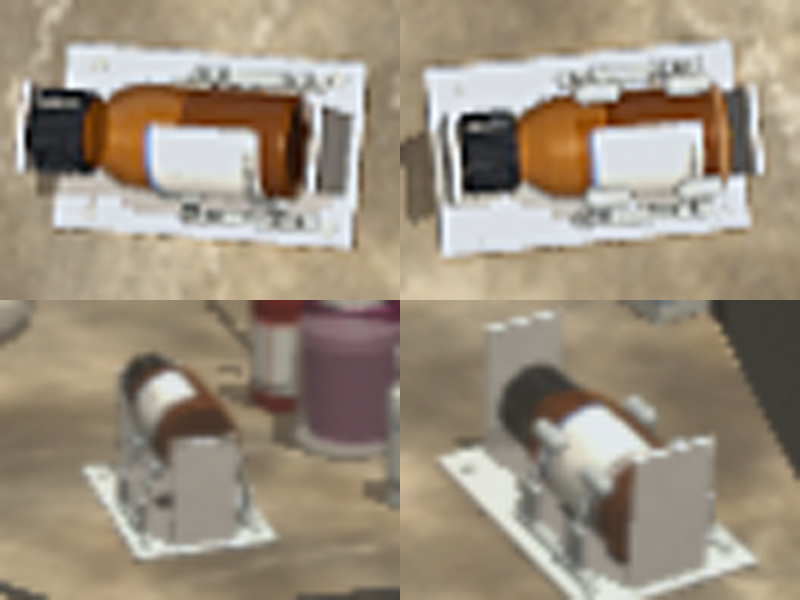

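The crops show that the left bottle (top view, about 163,184) stands above its jaws. It is the proud one, with its base to the right. The right bottle, at about (313,194), is home with the jaw lips over it.

```bash
python3 - <<'E'
from h import *
np.set_printoptions(precision=4,suppress=True)
im=get_image("top")
g=lambda x,y,z:ray(im,(130+x/6.06-.4,160+y/6-.4),z)
c=np.array([g(*p,.004) for p in((68,45),(365,65),(352,248),(55,228))])
u=(c[0]+c[3]-c[1]-c[2])[:2];u/=np.linalg.norm(u)
print("plate centre",c.mean(0),"sizes",np.linalg.norm(c-np.roll(c,-1,0),axis=1),"axis",u)
m=c.mean(0)[:2]-.0185*u; print("clip origin",m)
b,k=g(300,145,.057),g(28,128,.057);print("base",b,"cap",k,np.linalg.norm(b-k)); v=(k-b)[:2];v/=np.linalg.norm(v)
P=b[:2]+.031*v;print("press from bottle",P,v,"from clip",m)
s=get_state();T=rot(s["ee_rot"]);print(s["clock"])
for q in(P,m,(P+m)/2):print("tool delta mm to tip z .12",1000*T.T@(np.r_[q,.12+.017]-s["position"]))
print("tool y angle to axis deg",np.degrees(np.arctan2(u[1],u[0])),np.degrees(np.arctan2(T[1,1],T[0,1])))
E
```

```text
plate centre [0.5173 0.305  0.004 ] sizes [0.1191 0.0732 0.1188 0.0735] axis [0.0821 0.9966]
clip origin [0.5158 0.2865]
base [0.5141 0.2566 0.057 ] cap [0.522  0.3588 0.057 ] 0.10257458460411487
press from bottle [0.5165 0.2875] [0.0774 0.997 ] from clip [0.5158 0.2865]
0.75
tool delta mm to tip z .12 [-412.373  -151.5612  111.3537]
tool delta mm to tip z .12 [-412.0043 -152.676   111.3536]
tool delta mm to tip z .12 [-412.1887 -152.1186  111.3536]
tool y angle to axis deg 85.29021816962991 73.34088122011343
```

```bash
python3 - <<'E'
from h import *
np.set_printoptions(precision=1,suppress=True)
s=get_state()
for n in("scene","top"):
    im=get_image(n)
    Rm=rot(im["orientation"])
    for w in(s["position"],np.add(s["position"],[0,0,.2]),[0,0,0],[0,0,.3],[.165,.55,0]):
        p=im["K"]@Rm.T@(np.array(w)-im["position"]);print(n,w,p[:2]/p[2])
    if n=="top":
        for px in((90,384),(200,300),(155,285),(190,384)):print(px,ray(im,px,0)*1000,ray(im,px,.25)*1000)
    else:
        cv2.imwrite("pics/sz.png",cv2.resize(im["frame"][:260,:300,::-1],(690,598),interpolation=cv2.INTER_CUBIC))
E
```

```text
scene [0.2 0.6 0.2] [95.1 94.1]
scene [0.2 0.6 0.4] [82.  22.7]
scene [0, 0, 0] [ 38.  279.6]
scene [0, 0, 0.3] [-10.6 131.8]
scene [0.165, 0.55, 0] [108.9 168.4]
top [0.2 0.6 0.2] [-13.4 380.6]
top [0.2 0.6 0.4] [-136.4  457.5]
top [0, 0, 0] [295.3 403.7]
top [0, 0, 0.3] [310.2 506.6]
top [0.165, 0.55, 0] [ 64.  332.4]
(90, 384) [ 43.6 486.2   0. ] [160.4 367.6 250. ]
(200, 300) [240.5 221.5   0. ] [302.4 176.7 250. ]
(155, 285) [276.4 329.2   0. ] [328.3 254.4 250. ]
(190, 384) [ 44.4 246.7   0. ] [160.9 194.9 250. ]
```

View pics/sz.png

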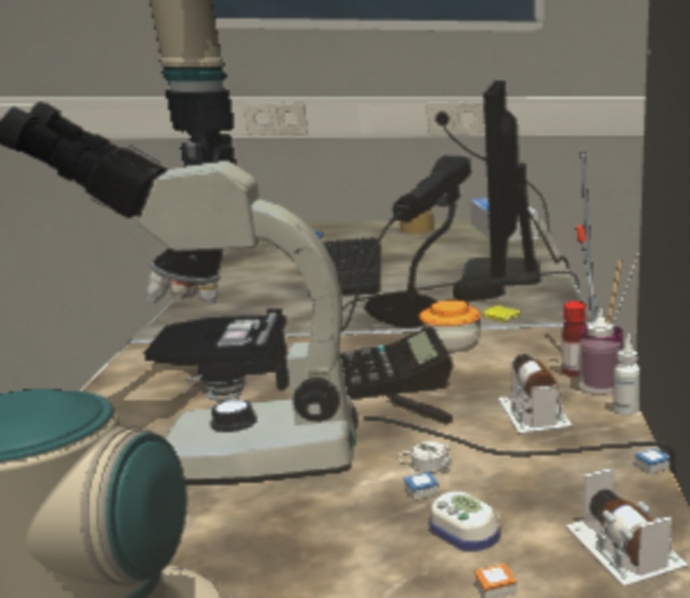

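The tool starts behind the microscope (about 0.35–0.4 m tall, inside a radius of about 0.45 m), so I'll swing wide around it with the gripper closed.

Request:
apply_moves(deltas=[0,-28,2,-15,0,0,-56,4,-30,0,0,-84,6,-45,0,0,-111,8,-45,0,0,-138,10,-45,0,0,-162,1,-45,-2,0,-187,-9,-45,-4,0,-211,-18,-45,-6,0,-235,-27,-45,-8,0,-260,-37,-45,-10,0,-284,-46,-45,-12,0,-284,-46,-45,-12], squeeze=20)

```text
clock: 1.85
position: [0.4276, 0.4225, 0.2931]
ee_rot: [0.001, 0.042, 0.999, -0.001]
contact_force: [-0.4, 0.3, 0.4]
width: -0.0
gripper_force: 0.0
```

```bash
python3 - <<'E'
from h import *
np.set_printoptions(precision=4,suppress=True)
s=get_state();T=rot(s["ee_rot"]);print(s["clock"],s["position"],s["width"],s["contact_force"])
print(T,np.degrees(np.arctan2(T[1,1],T[0,1])),1000*T.T@(np.array([.516,.2868,.137])-s["position"]))
E
```

```text
1.85 [0.4276 0.4225 0.2931] -1.672584068272267e-05 [-0.3974  0.3082  0.3836]
[[-0.9964  0.0845  0.0028]
 [ 0.0845  0.9964 -0.0021]
 [-0.003  -0.0019 -1.    ]] 85.15090679885546 [ -99.0595 -127.4809  156.6515]
```

Request:
apply_moves(deltas=[0,-20,-25,10,0,0,-40,-51,30,0,0,-59,-76,50,0,0,-79,-102,70,0,0,-99,-127,90,0,0,-99,-127,110,0,0,-99,-127,125,0,0,-99,-127,140,0,0,-99,-127,150,0,0,-99,-127,157,0,0,-99,-127,157,0,0,-99,-127,157,0])

```text
clock: 2.85
position: [0.5121, 0.2912, 0.1365]
ee_rot: [0.0, 0.04, 0.999, 0.0]
contact_force: [-0.4, -0.3, 0.5]
width: 0.0
gripper_force: 0.0
```

```bash
python3 - <<'E'
from h import *
np.set_printoptions(precision=4,suppress=True)
s=get_state();T=rot(s["ee_rot"]);print(s["clock"],s["position"],s["contact_force"],1000*T.T@(np.array([.516,.2868,.137])-s["position"]))
a=get_image("top");b=get_image("scene")
c=lambda i,x,y:cv2.resize(i["frame"][y:y+75,x:x+100,::-1],(400,300),interpolation=cv2.INTER_CUBIC)
cv2.imwrite("pics/near.png",np.hstack([c(a,115,140),c(b,190,110)]))
E
```

```text
2.85 [0.5121 0.2912 0.1365] [-0.3592 -0.3319  0.5365] [-4.2026 -4.0816 -0.4919]
```

View pics/near.png

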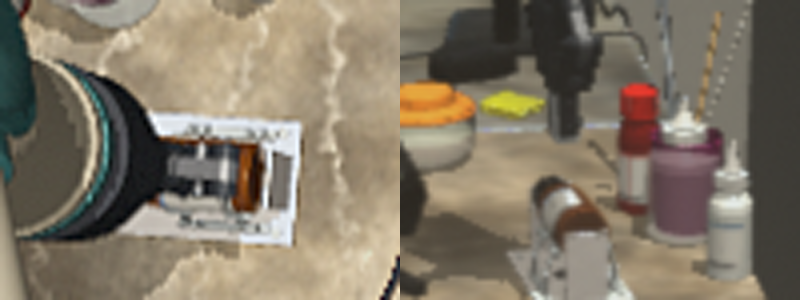

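The closed fingers are right above the bottle: the tip is at crop pixel (565,138) and the bottle below it at (565,190). I'll correct the 4 mm offset and lower to just above contact.

Request:
apply_moves(deltas=[0,-4,-4,10,0,0,-4,-4,20,0,0,-4,-4,30,0,0,-4,-4,36,0,0,-4,-4,36,0,0,-4,-4,36,0])

```text
clock: 3.45
position: [0.5153, 0.2863, 0.0994]
ee_rot: [-0.001, 0.041, 0.999, -0.0]
contact_force: [0.7, -0.5, -0.5]
width: -0.0
gripper_force: 0.0
```

Request:
apply_moves(deltas=[0,0,0,2,0,0,0,0,4,0,0,0,0,6,0,0,0,0,8,0,0,0,0,10,0,0,0,0,10,0])

```text
clock: 3.95
position: [0.5165, 0.2866, 0.092]
ee_rot: [0.001, 0.041, 0.999, 0.0]
contact_force: [-1.5, -0.9, 7.3]
width: -0.0001
gripper_force: 3.9
```

Contact came at the expected height with 7 N, so I'll press on.

Request:
apply_moves(deltas=[0,0,0,3,0,0,0,0,6,0,0,0,0,9,0,0,0,0,12,0,0,0,0,15,0,0,0,0,18,0,0,0,0,20,0,0,0,0,22,0,0,0,0,24,0,0,0,0,25,0,0,0,0,25,0])

```text
clock: 4.87
position: [0.5155, 0.2863, 0.0648]
ee_rot: [-0.0, 0.041, 0.999, -0.0]
contact_force: [-0.0, 0.6, -0.4]
width: -0.0002
gripper_force: 0.0
```

The tip is at 0.048 m with no force left, so the bottle appears to be home. I'll retreat and check.

Request:
apply_moves(deltas=[0,0,0,-10,0,0,0,0,-35,0,0,0,0,-65,0,0,0,0,-95,0,0,0,0,-125,0,0,0,10,-155,0,0,10,35,-185,0,0,20,60,-200,0,0,35,85,-210,0,0,50,110,-220,0,0,60,125,-220,0,0,60,125,-220,0])

```text
clock: 5.87
position: [0.4643, 0.4193, 0.2873]
ee_rot: [0.001, 0.039, 0.999, 0.002]
contact_force: [0.3, -0.4, 0.1]
width: 0.0001
gripper_force: 0.0
```

```bash
python3 - <<'E'
from h import *
np.set_printoptions(precision=4,suppress=True)
a=get_image("top");b=get_image("scene")
for im in(a,b):
    for q,z in(("bottle_proud",.027),("bottle_seated",.027)):
        for r in place_of(q,im)[:2]: print(q,r["point"],round(r["score"],2),ray(im,r["point"],z))
c=lambda i,x,y:cv2.resize(i["frame"][y:y+50,x:x+66,::-1],(400,300),interpolation=cv2.INTER_CUBIC)
cv2.imwrite("pics/end.png",np.vstack([np.hstack([c(a,130,160),c(a,280,170)]),np.hstack([c(b,203,145),c(b,240,202)])]))
E
```

```text
bottle_seated [335.2, 193.1] 0.7 [ 0.4891 -0.0976  0.027 ]
bottle_seated [283.8, 238.5] 0.95 [ 0.4949 -0.0949  0.027 ]
```

View pics/end.png

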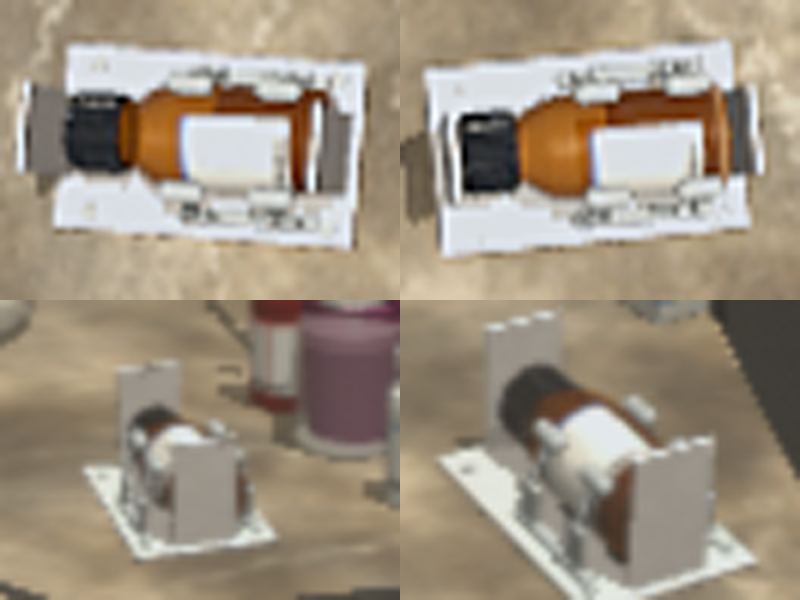

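In the crops, the left bottle now lies between its end plates with all four lips over it, like the right one. The right bottle looks unchanged. Handing in.

```bash
python3 -c "
from rig import *
print(sign_off())"
```

```text
the job is handed in; nothing more can be done
None
```

The proud bottle is pressed home and held by its clip's jaws, the other bottle was not touched, the arm is clear of everything, and I handed the job in at about 6 s; the sign-off returned no verdict.

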